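# Square a heat sink in the corner fixture and load it on the inspection stage

## Robot

A 6-joint arm with a two-finger parallel gripper is mounted at the origin on the work surface. World frame = base frame: x ahead of the robot, y to its left, z up, the work surface at z = 0. Lengths are in m, angles in rad, forces in N, time in s.
With the tool pointing down it reaches from about 0.3 to 0.85 m from the base axis. Payload 5.4 kg.
Tool frame: the origin (TCP) lies midway between the tips of the shut fingers; the grasp point (between the pads) lies 19 mm behind it; z points along the fingers, y is the line along which they close (so a half turn about z gives the same grasp; the last joint's range is limited). The gripper opens to 85 mm and grips with 20 to 120 N. Pads are 22 mm wide; open, the fingers measure 114 mm over their backs; the gripper's body (76 mm by 85 mm) begins 54 mm behind the grasp point. The pads swing forward as they close: fully open they stand 13 mm farther back than shut.
Start: joints at [1.003, 0.158, 1.597, -0, 1.386, -0.21], TCP at [0.201, 0.539, 0.231] pointing down, gripper open.
Joint ranges: [-2.91, 2.91], [-0.94, 2.29], [0.18, 2.7], [-1.29, 4.43], [0.17, 2.64], [-3, 3]. Speed limits (rad/s): [2.57, 2.57, 3.14, 3.14, 3.14, 3.14].

## Interface

Orientations are given as [roll, pitch, yaw] about the fixed x, y, z axes, in that order (R = Rz(yaw) Ry(pitch) Rx(roll)).
In Python, from cell import arm, eyes gives the robot as it stands. The module is installed in compiled form; this text tells all that it offers.
- The arm moves only by the tool send_rows, never from a script. Its arguments are lists of equal length, an entry for each row: "dr": the turn, a rotation vector about the tool's x, y, z as a fraction of full scale, a list of three; "offset": the shift along the tool's x, y, z as a fraction of full scale, a list of three; "hand": the finger opening in mm, from 0 to 85.4. A call has 1 to 20 rows; each row shifts and turns the commanded pose from where the row before left it, along the tool's axes as they then stand; what a row does not reach is not made up. Full scale, the value 1, is 400 mm for a shift and 4 degrees for a turn. A row lasts 1/10 s, in which the tool goes at most 50 mm and 8.59 degrees, less where a joint would pass 70% of its speed; a pose out of reach is approached as far as the arm can. A call with a number of a shift or a turn outside -1 to 1 is refused whole. A call with a gripper value outside its range is refused whole. The fingers move at their own pace and stop on an object; "force" is the grip in N (left out, the last holds). Time passes only in rows, so rows that do not move let the fingers close. It gives the time, the measured TCP pose, the force, the opening and the grip force at its end, in the units of the state.
- arm.get_state(): the state, without advancing time (a new reading comes with each control period).
- eyes.capture(name): name is "scene" or "top"; returns (picture, depth): 384x512x3 uint8, red, green, blue; 384x512 float32, m along the optical axis (not along the pixel's ray), 0 where there is no reading.
- eyes.camera_params(name): a dict with "camera_matrix" (3x3 intrinsics, pixels), "k1" (the pictures are not rectified: a ray, as slopes to the right and down, at radius r is drawn at 1 + k1 r^2 times it, then the intrinsics apply), "R" (3x3) and "t" (3): a world point X has camera coordinates R X + t. Camera axes: x right, y down, z forward; pixel columns grow to the right and rows downward; lengths in m; the calibration is good to about 2 mm. A picture is of the moment at which its call begins. camera_params takes no time and is no camera call.
- arm.sign_off(): hands the job in; it is judged then, once.
The state is a dict: "time": time; "qpos": joint angles; "dq": joint speeds; "effort": joint torques, N m; "tool_pos": TCP position; "eef_rot": TCP orientation; "wrist_force": force on the tool from outside, world axes, zero at the start; "moment": the same for the moment, N m; "width": finger opening in m; "grasp_force": force on a finger pad.
Only numpy, scipy, OpenCV 4.12 (cv2) and the standard library are available. Lean on these libraries where they do the work, as an engineer would, in place of code of your own. Each camera call takes 0.05 s, during which the arm holds its last target. There are 200 camera calls.

## Task

Push the long finned heat sink lying on the blue squaring plate fully home into the corner, its long side flat against the long fence and its end against the side fence, and take the gripper off it. Then pick it up and set it down gently in the middle of the dark inspection stage, inside the white outline and with its long side along the stage's long side, and let go. Leave the small square heat sink alone.

Things in the scene. Friction and masses are not known exactly. Their poses are not given: they have to be found in the camera images.
- heatsink_c (a point): Centre (half-way up) of the long finned aluminium heat sink: a loose block 46 (its x) by 80 (its y, along the fins) by 40 mm high, 0.15 to 0.31 kg, half a turn alike. It stands askew by up to 26 degrees on the squaring plate, 30 mm or more short of where it must go along x and along y. Its sides may be pushed or gripped anywhere.
- corner (a point): Inner corner where two steel fences meet on top of the squaring plate (fixed, blue, 190 x by 200 y, 8 mm thick). Plate to -x and -y of it, ends at x -170, y -185 mm. Long fence: along y, inner face x = 0. Side fence: along x, inner face y = 0. Both 16 mm thick, only 10 mm above the plate: fingers grip above them. Heat sink home: its centre at x -23, y -40, z +20 mm from here, its y along this y.
- stage_top (a point): Centre of the top of the inspection stage: fixed dark steel plate 120 (x) by 150 mm (y, long side), flat, its top 12 mm above the bench, small knob at each short end (14 mm out, no higher than the top), thin white outline 76 by 110 mm round the middle. The heat sink goes here, its y along this y, its centre 20 mm above.
- small_sink: Small square finned heat sink, 40 by 40 by 25 mm high, loose on the bench between plate and stage; origin at the centre of its underside. To be left alone. Other bystanders, all under 45 mm high (reel, tip cleaner with brass wool, plain metal can without fins), stand at the far side of the bench, beyond x = 0.74 m.

How it is judged:
On the way, in this order (a step that is already met when the one before it is completed fails the run):
1. the heat sink lies flat on the squaring plate, squared against both fences (each within 10 mm, 10 degrees), with the gripper off it (x of heatsink_c in the frame of corner between -0.033 and -0.018 m and y of heatsink_c in the frame of corner between -0.05 and -0.035 m and z of heatsink_c in the frame of corner below 0.026 m and angle between heatsink_c's own z axis and vertical below 0.12 rad and angle between the y axis of heatsink_c and the y axis of corner, either way round below 0.175 rad and contact force between the fingers and heatsink below 0.2 N), for 0.2 s.
2. the heat sink is picked up clear of the fences (z of heatsink_c in the frame of corner above 0.04 m), for 0.1 s.
At the end, for the whole second after the job is handed in: The heat sink rests upright and still on the inspection stage, its centre within 20 mm of the stage's middle and its long side within 12 degrees of the stage's long side (horizontal distance between heatsink_c and stage_top below 0.02 m and z of heatsink_c in the frame of stage_top between 0.015 and 0.025 m and angle between the y axis of heatsink_c and the y axis of stage_top, either way round below 0.21 rad and angle between heatsink_c's own z axis and vertical below 0.12 rad and linear speed of heatsink below 0.02 m/s); the robot touches nothing.
It fails at once if the small square heat sink is shifted by more than 20 mm (distance of small_sink from where it was at the start of the episode above 0.02 m).
It fails at once if the heat sink is dropped on the stage (arrives faster than 0.6 m/s) (linear speed of heatsink above 0.6 m/s and horizontal distance between heatsink_c and stage_top below 0.06 m and z of heatsink_c in the frame of stage_top below 0.04 m).
It also fails if it takes over 56 s, if anything falls off the work surface, if the arm or the gripper's body presses on something with over 40 N, if the wrist force passes 120 N, or if a joint passes its speed limit or range.

## Working session

There is one attempt and no reset: what is moved stays moved. The work goes in short steps, Python scripts to look and compute and a tool call to move; the robot and the scene stay as the last step left them, time stands still between calls to the robot, and variables do not carry over. Pictures are saved under pics/ and viewed, at most 10 in all, crops included, and the job is handed in when it is done.

Besides the shell and the picture viewer there is one more tool, called after "Call:" as name(argument=value, ...), one argument or row to a line, values as JSON. send_rows: Moves the arm, as the interface text tells. Shift numbers are shares of 400 mm and turn numbers shares of 4 degrees, none past 1 either way. Its arguments: {"type":"object","properties":{"dr":{"type":"array","items":{"type":"array","items":{"type":"number","minimum":-1,"maximum":1}}},"offset":{"type":"array","items":{"type":"array","items":{"type":"number","minimum":-1,"maximum":1}}},"hand":{"type":"array","items":{"type":"number"}},"force":{"type":"number"}},"required":["dr","offset","hand"]}

```bash
mkdir -p pics; cat > h.py <<'E'
import numpy as np, cv2
from cell import arm, eyes
def params(n):
    p=eyes.camera_params(n); return np.array(p["camera_matrix"]),p["k1"],np.array(p["R"]),np.array(p["t"])
def slopes(n,uv):
    K,k1,R,t=params(n)
    return cv2.undistortPoints(np.array(uv,float).reshape(-1,1,2),K,np.array([k1,0,0,0.]))[:,0]
def ray(n,uv):
    K,k1,R,t=params(n); s=slopes(n,uv)
    return -R.T@t, np.c_[s,np.ones(len(s))]@R
def onplane(n,uv,z):
    c,d=ray(n,uv); return c+d*((z-c[2])/d[:,2])[:,None]
def depthpts(n,D):
    h,w=D.shape; u,v=np.meshgrid(np.arange(w),np.arange(h))
    c,d=ray(n,np.c_[u.ravel(),v.ravel()])
    P=(c+d*D.reshape(-1,1)).reshape(h,w,3); P[D==0]=np.nan; return P
def save(name,im): cv2.imwrite('pics/'+name,im[:,:,::-1])
E
python3 - <<'E'
from h import *
for n in ("scene","top"):
    im,D=eyes.capture(n); save(n+'0.png',im); np.savez(n+'0.npz',im=im,D=D)
    K,k1,R,t=params(n); print(n,-R.T@t,R[2],K[0,0],k1)
s=arm.get_state(); print(s)
E
```

```text
scene [1.06627072 0.57088494 0.71218176] [-0.50812245 -0.56811856 -0.64734293] 417.8984564956019 0.011811972640498512
top [0.37851501 0.03040291 0.90575367] [ 0.22284551 -0.00318495 -0.97484857] 350.9665396469952 -0.04250538102447865
{'time': 0.1, 'qpos': array([ 1.00292265e+00,  1.58953820e-01,  1.59811256e+00, -4.24930689e-06,
        1.38617074e+00, -2.10087962e-01]), 'dq': array([-2.23037228e-07, -1.72224704e-03, -1.83570295e-03, -5.05607512e-04,
        7.99273440e-04, -5.57905689e-04]), 'effort': array([-4.73005093e-04, -3.96994293e+01, -3.32336390e+01, -3.02110393e-04,
        4.27008941e-03,  2.72057986e-05]), 'tool_pos': array([0.20108764, 0.53812396, 0.2304303 ]), 'eef_rot': array([-3.13998347e+00, -3.38864126e-04,  2.78380745e+00]), 'wrist_force': array([-0.25632014, -0.07387672,  0.01131169]), 'moment': array([-0.0155696 , -0.02607252,  0.00204921]), 'grasp_force': 0.0, 'width': 0.08538979429930273}
```

View pics/scene0.png

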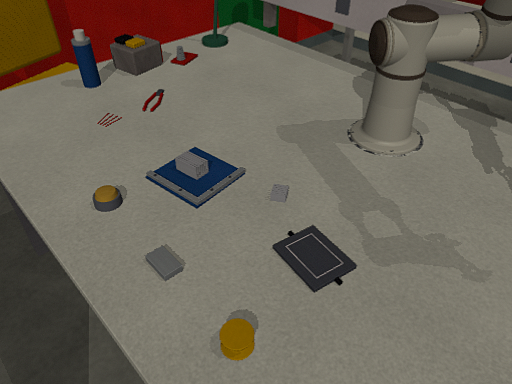

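View pics/top0.png

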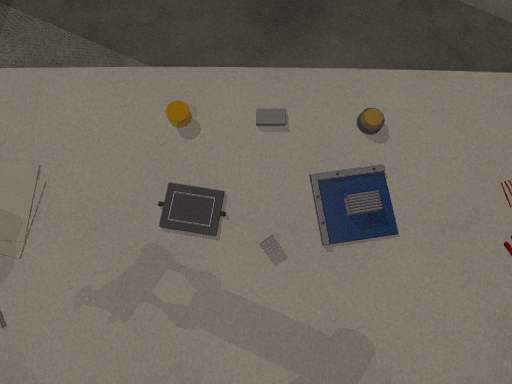

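The top view shows the plate with its corner near (312,174), the long sink at (365,203), the small sink at (271,246) and the stage at (192,210). In the scene view these are at (192,165) for the sink, (198,203) for the corner and (314,257) for the stage.

```bash
cat >> h.py <<'E'
def rect(P):
    (c,s,a)=cv2.minAreaRect((P[:,:2]*1000).astype(np.float32)); 
    if s[0]>s[1]: s=s[::-1]; a+=90   # a: angle of short side from x
    a=(a+90)%180-90
    return np.round(c,1),np.round(s,1),round(a,1)
def big(m,near=None):
    n,l,st,ce=cv2.connectedComponentsWithStats(m.astype(np.uint8))
    if near is not None:
        i=1+np.argmin(np.hypot(*(ce[1:]-near).T)+1e3*(st[1:,4]<25))
    else: i=1+np.argmax(st[1:,4])
    return l==i
def look(n,im,D,seeds,verbose=True):
    P=depthpts(n,D); hsv=cv2.cvtColor(im,cv2.COLOR_RGB2HSV); H,S,V=cv2.split(hsv)
    ok=lambda m:np.isfinite(P[...,0])&m
    z=P[...,2]
    out={}
    near=lambda uv,r:np.hypot(*(np.mgrid[:384,:512][::-1]-np.array(uv)[:,None,None]))<r
    pm=big((H>100)&(H<130)&(S>120)&(V>30)&near(seeds['plate'],75))
    h=np.nanmedian(z[pm]); uv=np.argwhere(pm)[:,::-1]
    out['plate']=(round(h*1000,1),rect(onplane(n,uv,0.008)),int(pm.sum()))
    for k,lo,hi,hp in(('sink',.036,.07,.048),('small',.014,.04,.025)):
        m=ok((z>lo)&(z<hi)&near(seeds[k],30)&(S<100)); m=big(m,seeds[k])
        out[k]=(round(np.nanmedian(z[m])*1000,1),rect(onplane(n,np.argwhere(m)[:,::-1],hp)),int(m.sum()))
    m=big((V<75)&(S<110)&(z>.006)&near(seeds['stage'],45)); 
    out['stage']=(round(np.nanmedian(z[m])*1000,1),rect(onplane(n,np.argwhere(cv2.morphologyEx(m.astype(np.uint8),cv2.MORPH_OPEN,np.ones((9,9))))[:,::-1],.012)),int(m.sum()))
    w=big((V>90)&(S<90)&near(seeds['stage'],38)&cv2.erode(cv2.morphologyEx(m.astype(np.uint8),cv2.MORPH_CLOSE,np.ones((9,9))),np.ones((3,3))).astype(bool))
    out['outline']=(0,rect(onplane(n,np.argwhere(w)[:,::-1],.012)),int(w.sum()))
    return out
SEED={'top':dict(plate=(355,207),sink=(365,203),small=(270,243),stage=(192,210)),
 'scene':dict(plate=(195,176),sink=(192,165),small=(280,192),stage=(314,257))}
E
python3 - <<'E'
from h import *
for n in ("top","scene"):
    d=np.load(n+'0.npz'); o=look(n,d['im'],d['D'],SEED[n])
    print(n); [print(k,v) for k,v in o.items()]
E
```

```text
top
plate (np.float64(8.4), (array([ 559.2, -242.5]), array([167.6, 180.4]), 8.5), 3148)
sink (np.float64(47.0), (array([ 565.7, -248.6]), array([47.9, 81.6]), 10.2), 391)
small (np.float64(25.3), (array([461.3, -10.5]), array([ 2.8, 39.7]), 33.8), 20)
stage (np.float64(12.4), (array([551.3, 192.4]), array([ 69.4, 102.9]), -8.7), 2400)
outline (0, (array([574.1, 242.4]), array([ 8. , 50.7]), 72.1), 22)
scene
plate (np.float64(7.7), (array([ 555.6, -241.8]), array([159.8, 174.7]), 8.7), 1478)
sink (np.float64(45.9), (array([ 570.4, -240. ]), array([56.4, 92.6]), 9.4), 375)
small (np.float64(23.5), (array([462.1,  -5.1]), array([40.9, 54.8]), -57.2), 209)
stage (np.float64(12.3), (array([555.8, 210.2]), array([ 81.6, 144.5]), -27.6), 2702)
outline (0, (array([548.7, 194.3]), array([ 76.7, 109.4]), -8.7), 146)
```

The heights agree in both views: plate 8, sink top 47, stage 12 mm. The sizes fit too.
- **Plate:** yaw is about 8.6°, with the corner near (0.630, -0.137).
- **Long sink:** at (0.566, -0.248), yaw about 10°.
- **Stage:** at (0.550, 0.193), yaw -8.7°, from the outline in the scene view.

I'll grip across the 46 mm width, square to the plate, and slide it home. First I turn the tool.

Call:
send_rows(
  dr=[
    [0,0,0.95],
    [0,0,0.95],
    [0,0,0.95],
    [0,0,0.95],
    [0,0,0.95],
    [0,0,0.95],
    [0,0,0.95],
    [0,0,0.95],
    [0,0,0.95],
    [0,0,0.95],
    [0,0,0.95],
    [0,0,0.95],
    [0,0,0.95],
    [0,0,0.95],
    [0,0,0.95],
    [0,0,0.95],
  ],
  offset=[
    [0,0,0],
    [0,0,0],
    [0,0,0],
    [0,0,0],
    [0,0,0],
    [0,0,0],
    [0,0,0],
    [0,0,0],
    [0,0,0],
    [0,0,0],
    [0,0,0],
    [0,0,0],
    [0,0,0],
    [0,0,0],
    [0,0,0],
    [0,0,0],
  ],
  hand=[85,85,85,85,85,85,85,85,85,85,85,85,85,85,85,85],
  force=30,
)

```text
time: 1.7
tool_pos: [0.2012, 0.5383, 0.2307]
eef_rot: [-3.141, 0.001, 1.72]
wrist_force: [0.2, 0.6, -0.2]
width: 0.0849
grasp_force: 0.0
```

```bash
cat > go.py <<'E'
import sys
from h import *
from scipy.spatial.transform import Rotation as Ro
# usage: go.py x y z toolY_angle_deg : tool-frame shift (fractions of 400mm) and turn (fractions of 4deg) to reach target
x,y,z,a=map(float,sys.argv[1:5]); s=arm.get_state()
R=Ro.from_euler('xyz',s['eef_rot']).as_matrix()
ya=np.degrees(np.arctan2(R[1,1],R[0,1]))
print('t',s['time'],'pos',np.round(s['tool_pos']*1000,1),'toolY',ya.round(2),'tiltz',R[:,2].round(3),'w',round(s['width']*1e3,1),'gf',round(s['grasp_force'],1),'F',s['wrist_force'].round(1),'q6',s['qpos'][5].round(2))
print('shift',(R.T@(np.array([x,y,z])-s['tool_pos'])/.4).round(4),'turn about z',(-(a-ya)/4).round(3))
E
python3 go.py .566 -.248 .10 8.6
```

```text
t 1.7 pos [201.2 538.3 230.7] toolY 8.54 tiltz [-0.001 -0.001 -1.   ] w 84.9 gf 0.0 F [ 0.2  0.6 -0.2] q6 0.85
shift [-2.079   0.6102  0.3281] turn about z -0.015
```

Call:
send_rows(
  dr=[
    [0,0,0],
    [0,0,0],
    [0,0,0],
    [0,0,0],
    [0,0,0],
    [0,0,0],
    [0,0,0],
    [0,0,0],
    [0,0,0],
    [0,0,0],
    [0,0,0],
    [0,0,0],
    [0,0,0],
    [0,0,0],
    [0,0,0],
    [0,0,0],
    [0,0,0],
    [0,0,0],
    [0,0,0],
    [0,0,0],
  ],
  offset=[
    [-0.104,0.0305,0],
    [-0.104,0.0305,0],
    [-0.104,0.0305,0],
    [-0.104,0.0305,0],
    [-0.104,0.0305,0],
    [-0.104,0.0305,0],
    [-0.104,0.0305,0],
    [-0.104,0.0305,0],
    [-0.104,0.0305,0],
    [-0.104,0.0305,0],
    [-0.104,0.0305,0],
    [-0.104,0.0305,0],
    [-0.104,0.0305,0],
    [-0.104,0.0305,0],
    [-0.104,0.0305,0.03],
    [-0.104,0.0305,0.03],
    [-0.104,0.0305,0.03],
    [-0.104,0.0305,0.03],
    [-0.104,0.0305,0.03],
    [-0.1,0.0305,0.03],
  ],
  hand=[85,85,85,85,85,85,85,85,85,85,85,85,85,85,85,85,85,85,85,85],
)

```text
time: 3.7
tool_pos: [0.5684, -0.247, 0.1581]
eef_rot: [-3.141, -0.001, 1.722]
wrist_force: [0.2, 0.1, 0.7]
width: 0.085
grasp_force: 0.0
```

```bash
python3 go.py .566 -.248 .018 8.6; python3 - <<'E'
from h import *
n='scene'; im,D=eyes.capture(n); save('s1.png',cv2.resize(im[110:230,110:270],None,fx=4,fy=4,interpolation=cv2.INTER_CUBIC))
E
```

```text
t 3.7 pos [ 568.4 -247.   158.1] toolY 8.67 tiltz [-0.001  0.001 -1.   ] w 85.0 gf 0.0 F [0.2 0.1 0.7] q6 -0.76
shift [-0.0018 -0.006   0.3502] turn about z 0.018
```

View pics/s1.png

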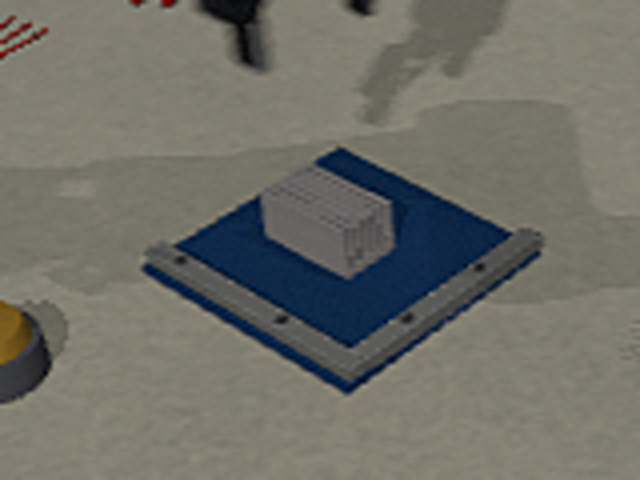

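The crop shows the open fingers hanging above and the sink unoccluded, nearly parallel to the long fence (its corner near (350,350) in the crop). Now descend and close.

Call:
send_rows(
  dr=[
    [0,0,0],
    [0,0,0],
    [0,0,0],
    [0,0,0],
    [0,0,0],
    [0,0,0],
    [0,0,0],
    [0,0,0],
    [0,0,0],
    [0,0,0],
    [0,0,0],
    [0,0,0],
    [0,0,0],
    [0,0,0],
    [0,0,0],
    [0,0,0],
    [0,0,0],
    [0,0,0],
    [0,0,0],
  ],
  offset=[
    [-0.002,-0.006,0.04],
    [0,0,0.04],
    [0,0,0.04],
    [0,0,0.04],
    [0,0,0.04],
    [0,0,0.04],
    [0,0,0.04],
    [0,0,0.03],
    [0,0,0.02],
    [0,0,0.02],
    [0,0,0],
    [0,0,0],
    [0,0,0],
    [0,0,0],
    [0,0,0],
    [0,0,0],
    [0,0,0],
    [0,0,0],
    [0,0,0],
  ],
  hand=[85,85,85,85,85,85,85,85,85,85,85,70,60,50,42,40,40,40,40],
  force=25,
)

```text
time: 5.65
tool_pos: [0.5662, -0.2469, 0.0201]
eef_rot: [3.141, 0.001, 1.723]
wrist_force: [-2.3, -0.1, 5.8]
width: 0.0451
grasp_force: 28.2
```

```bash
python3 go.py .566 -.248 .018 8.6; python3 - <<'E'
from h import *
for n in ('scene','top'):
    im,D=eyes.capture(n); a=(110,230,110,270) if n=='scene' else (140,260,290,450)
    if n=='scene': A=im[110:230,110:270]
    else: B=im[140:260,290:450]
save('b1.png',cv2.resize(np.hstack([A,B]),None,fx=2.5,fy=2.5,interpolation=cv2.INTER_CUBIC))
E
```

```text
t 5.65 pos [ 566.2 -246.9   20.1] toolY 8.71 tiltz [ 0.    -0.001 -1.   ] w 45.1 gf 28.2 F [-2.3 -0.1  5.8] q6 -0.76
shift [-0.0027 -0.001   0.0052] turn about z 0.027
```

View pics/b1.png

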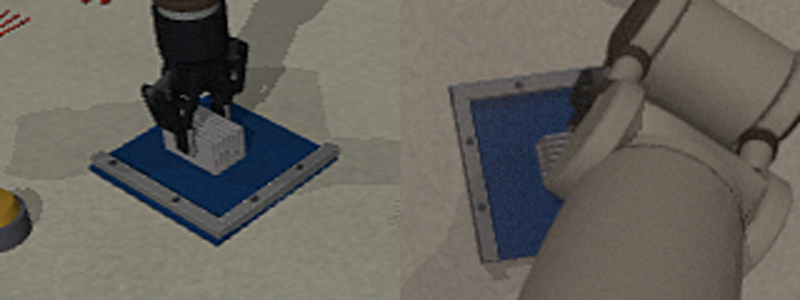

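Gripped: 45.1 mm wide, 28 N, squared to the tool. The scene crop shows the finger pads on both long sides, above fence height. Now drag toward the corner, stopping short of the fences.

Call:
send_rows(
  dr=[
    [0,0,0.02],
    [0,0,0],
    [0,0,0],
    [0,0,0],
    [0,0,0],
    [0,0,0],
    [0,0,0],
    [0,0,0],
    [0,0,0],
    [0,0,0],
    [0,0,0],
    [0,0,0],
    [0,0,0],
  ],
  offset=[
    [0.01,0.01,0],
    [0.01,0.01,0],
    [0.01,0.01,0],
    [0.01,0.01,0],
    [0.01,0.01,0],
    [0.01,0.01,0],
    [0.01,0.01,0],
    [0.01,0.01,0],
    [0.01,0.01,0],
    [0.01,0.01,0],
    [0.01,0.01,0],
    [0.01,0.01,0],
    [0,0,0],
  ],
  hand=[40,40,40,40,40,40,40,40,40,40,40,40,40],
)

```text
time: 7.05
tool_pos: [0.6074, -0.1916, 0.0201]
eef_rot: [3.14, 0.001, 1.722]
wrist_force: [-0.9, -1.3, 5.7]
width: 0.0452
grasp_force: 28.3
```

```bash
python3 go.py .6132 -.180 .020 8.6
```

```text
t 7.05 pos [ 607.4 -191.6   20.1] toolY 8.66 tiltz [ 0.002 -0.001 -1.   ] w 45.2 gf 28.3 F [-0.9 -1.3  5.7] q6 -0.65
shift [0.0264 0.0188 0.0003] turn about z 0.016
```

Call:
send_rows(
  dr=[
    [0,0,0],
    [0,0,0],
    [0,0,0],
    [0,0,0],
    [0,0,0],
    [0,0,0],
  ],
  offset=[
    [0.004,0,0],
    [0.004,0,0],
    [0.004,0,0],
    [0.004,0,0],
    [0.004,0,0],
    [0,0,0],
  ],
  hand=[40,40,40,40,40,40],
)

```text
time: 7.65
tool_pos: [0.6058, -0.1844, 0.0201]
eef_rot: [3.14, 0.001, 1.721]
wrist_force: [1.0, -3.9, 5.3]
width: 0.0453
grasp_force: 28.2
```

Call:
send_rows(
  dr=[
    [0,0,0],
    [0,0,0],
    [0,0,0],
  ],
  offset=[
    [0,0.006,0],
    [0,0.006,0],
    [0,0,0],
  ],
  hand=[40,40,40],
)

```text
time: 7.95
tool_pos: [0.6083, -0.1835, 0.0201]
eef_rot: [-3.138, -0.001, 1.721]
wrist_force: [-9.6, -3.5, 13.9]
width: 0.0458
grasp_force: 29.3
```

```bash
python3 go.py .6132 -.180 .020 8.6; python3 - <<'E'
from h import *
im,D=eyes.capture('scene');A=im[120:220,130:260]
im,D=eyes.capture('top'); B=im[145:245,290:420]
save('b2.png',cv2.resize(np.hstack([A,B]),None,fx=3,fy=3,interpolation=cv2.INTER_CUBIC))
E
```

```text
t 7.95 pos [ 608.3 -183.5   20.1] toolY 8.63 tiltz [-0.004 -0.    -1.   ] w 45.8 gf 29.3 F [-9.6 -3.5 13.9] q6 -0.63
shift [0.0068 0.0134 0.0003] turn about z 0.008
```

View pics/b2.png

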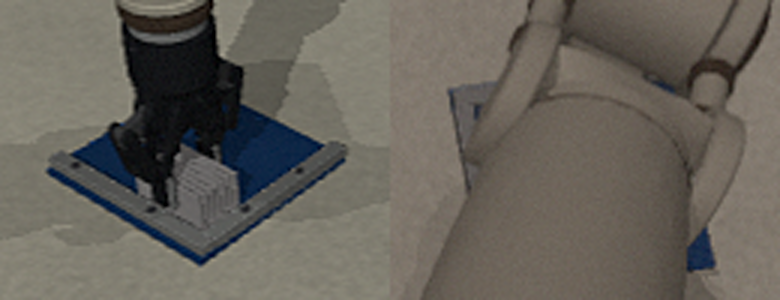

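In the scene crop (left) the sink is next to the long fence, with the front finger over the fence near a screw at (150,210). A force of -9.6 N in x shows contact. I'll release, back off and measure.

Call:
send_rows(
  dr=[
    [0,0,0],
    [0,0,0],
    [0,0,0],
    [0,0,0],
    [0,0,0],
    [0,0,0],
    [0,0,0],
    [0,0,0],
    [0,0,0],
    [0,0,0],
    [0,0,0],
    [0,0,0],
    [0,0,0],
    [0,0,0],
    [0,0,0],
    [0,0,0],
  ],
  offset=[
    [0,0,0],
    [0,0,0],
    [0,0,0],
    [0,0,0],
    [0,0,0],
    [0,0,-0.03],
    [0,0,-0.08],
    [0,0,-0.1],
    [0,0,-0.1],
    [0,0,0],
    [0.1,0,0],
    [0.1,0,0],
    [0.1,0,0],
    [0.1,0,0],
    [0.1,0,0],
    [0.1,0,0],
  ],
  hand=[50,60,70,80,85,85,85,85,85,85,85,85,85,85,85,85],
)

```text
time: 9.65
tool_pos: [0.5733, 0.0556, 0.1437]
eef_rot: [3.141, -0.0, 1.721]
wrist_force: [0.3, -0.1, -0.2]
width: 0.0848
grasp_force: 0.0
```

```bash
python3 - <<'E'
from h import *
C={}
for n in ('scene','top'):
    im,D=eyes.capture(n); C[n]=(im,D); np.savez(n+'1.npz',im=im,D=D)
A=C['scene'][0][130:220,140:250]; B=C['top'][0][155:245,300:410]
save('b3.png',cv2.resize(np.hstack([A,B]),None,fx=3.5,fy=3.5,interpolation=cv2.INTER_CUBIC))
s=dict(SEED['top']); s['sink']=(342,188); o=look('top',*C['top'],s)
[print(k,v) for k,v in o.items()]
E
python3 go.py .6132 -.180 .02 8.6
```

```text
plate (np.float64(8.4), (array([ 559.2, -242.3]), array([168.2, 180.5]), 8.5), 3311)
sink (np.float64(46.6), (array([ 609. , -186.4]), array([48.5, 82.6]), 8.9), 460)
small (np.float64(25.0), (array([454.9, -13.9]), array([ 2.1, 39.6]), 33.8), 19)
stage (np.float64(483.0), (array([623. , 203.1]), array([21.2, 25.5]), -87.3), 416)
outline (0, (array([634. , 190.4]), array([0. , 2.8]), -87.3), 2)
t 9.75 pos [572.5  58.5 143.4] toolY 8.9 tiltz [-0.001  0.002 -1.   ] w 85.0 gf 0.0 F [0.4 0.  0.3] q6 -0.26
shift [-0.6052  0.0084  0.3074] turn about z 0.076
```

View pics/b3.png

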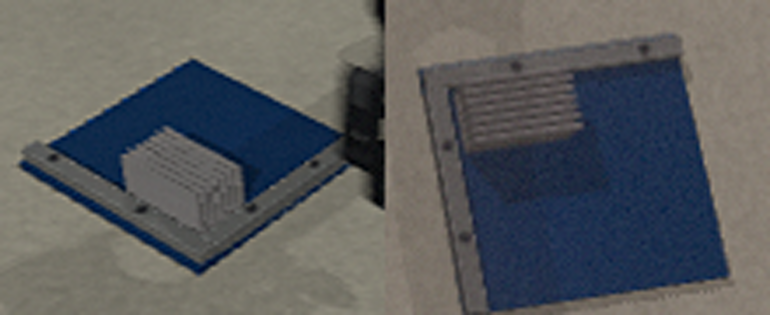

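The sink is squared and near the corner, but thin dark strips remain by both fences (top crop near (460,90)). I'll measure the gaps directly in the corner frame.

```bash
python3 - <<'E'
from h import *
d=np.load('top1.npz'); im,D=d['im'],d['D']; P=depthpts('top',D)
H,S,V=cv2.split(cv2.cvtColor(im,cv2.COLOR_RGB2HSV))
a=np.radians(8.6); R=np.array([[np.cos(a),np.sin(a)],[-np.sin(a),np.cos(a)]])
c0=np.array([.630,-.137])
def show(L):
    for u,v in L:
        p8=onplane('top',[(u,v)],.008)[0,:2];p48=onplane('top',[(u,v)],.048)[0,:2]
        print(u,v,im[v,u],'S',S[v,u],'z',(P[v,u,2]*1e3).round(0),'rel8',((R@(p8-c0))*1e3).round(0),'rel48',((R@(p48-c0))*1e3).round(0))
show([(343,v) for v in range(166,202)])
print(); show([(u,190) for u in range(313,330)])
print(); show([(375,v) for v in range(164,176)])
E
```

```text
343 166 [129 122 111] S 36 z 2.0 rel8 [ 29. -78.] rel48 [ 18. -66.]
343 167 [132 123 113] S 37 z 0.0 rel8 [ 26. -78.] rel48 [ 15. -65.]
343 168 [136 127 115] S 39 z 2.0 rel8 [ 24. -77.] rel48 [ 13. -65.]
343 169 [107 104 101] S 14 z 1.0 rel8 [ 21. -77.] rel48 [ 10. -64.]
343 170 [98 97 97] S 3 z 18.0 rel8 [ 18. -76.] rel48 [  7. -64.]
343 171 [105 101  97] S 19 z 21.0 rel8 [ 15. -76.] rel48 [  5. -63.]
343 172 [99 93 91] S 21 z 18.0 rel8 [ 13. -75.] rel48 [  2. -63.]
343 173 [100  95  90] S 26 z 18.0 rel8 [ 10. -75.] rel48 [ -0. -62.]
343 174 [102  99  93] S 23 z 19.0 rel8 [  7. -74.] rel48 [ -3. -62.]
343 175 [104  98  99] S 15 z 48.0 rel8 [  5. -73.] rel48 [ -6. -61.]
343 176 [81 74 71] S 31 z 41.0 rel8 [  2. -73.] rel48 [ -8. -61.]
343 177 [82 74 77] S 25 z 31.0 rel8 [ -1. -72.] rel48 [-11. -60.]
343 178 [88 85 83] S 14 z 48.0 rel8 [ -4. -72.] rel48 [-13. -60.]
343 179 [74 69 67] S 24 z 36.0 rel8 [ -6. -71.] rel48 [-16. -59.]
343 180 [96 90 90] S 16 z 50.0 rel8 [ -9. -71.] rel48 [-19. -58.]
343 181 [89 83 82] S 20 z 48.0 rel8 [-12. -70.] rel48 [-21. -58.]
343 182 [68 63 63] S 19 z
[... 2566 characters left out ...]
.]
375 166 [81 88 90] S 25 z 19.0 rel8 [  17. -165.] rel48 [   6. -148.]
375 167 [91 83 83] S 22 z 18.0 rel8 [  14. -164.] rel48 [   4. -148.]
375 168 [70 72 70] S 7 z 20.0 rel8 [  12. -163.] rel48 [   1. -147.]
375 169 [78 72 73] S 20 z 20.0 rel8 [   9. -163.] rel48 [  -1. -146.]
375 170 [91 88 88] S 8 z 17.0 rel8 [   6. -162.] rel48 [  -4. -146.]
375 171 [81 76 74] S 22 z 17.0 rel8 [   3. -162.] rel48 [  -7. -145.]
375 172 [52 53 58] S 26 z 8.0 rel8 [   1. -161.] rel48 [  -9. -145.]
375 173 [39 44 67] S 107 z 8.0 rel8 [  -2. -160.] rel48 [ -12. -144.]
375 174 [28 44 63] S 142 z 9.0 rel8 [  -5. -160.] rel48 [ -15. -144.]
375 175 [34 36 61] S 113 z 10.0 rel8 [  -8. -159.] rel48 [ -17. -143.]
```

The fence faces lie within about 1 mm of my corner estimate. The sink centre is near (-27.5, -44.5) there, so it is within tolerance but about 5 mm short on each side. The contact was probably a finger on the fence or a screw. I'll push it the rest of the way with shut fingers from the open sides.

```bash
python3 go.py .5477 -.195 .018 8.6
```

```text
t 9.75 pos [572.5  58.5 143.4] toolY 8.9 tiltz [-0.001  0.002 -1.   ] w 85.0 gf 0.0 F [0.4 0.  0.3] q6 -0.26
shift [-0.617  -0.1592  0.3125] turn about z 0.076
```

Call:
send_rows(
  dr=[
    [0,0,0.03],
    [0,0,0],
    [0,0,0],
    [0,0,0],
    [0,0,0],
    [0,0,0],
    [0,0,0],
    [0,0,0],
    [0,0,0],
    [0,0,0],
    [0,0,0],
    [0,0,0],
    [0,0,0],
    [0,0,0],
    [0,0,0],
    [0,0,0],
    [0,0,0],
  ],
  offset=[
    [-0.088,-0.0228,0],
    [-0.088,-0.0228,0],
    [-0.088,-0.0228,0],
    [-0.088,-0.0228,0],
    [-0.088,-0.0228,0],
    [-0.088,-0.0228,0],
    [-0.088,-0.0228,0],
    [0,0,0.04],
    [0,0,0.04],
    [0,0,0.04],
    [0,0,0.04],
    [0,0,0.04],
    [0,0,0.04],
    [0,0,0.04],
    [0,0,0.02],
    [0,0,0.01],
    [0,0,0],
  ],
  hand=[70,50,30,10,0,0,0,0,0,0,0,0,0,0,0,0,0],
)

```text
time: 11.45
tool_pos: [0.547, -0.199, 0.0189]
eef_rot: [-3.141, -0.0, 1.719]
wrist_force: [1.0, -0.8, 0.3]
width: 0.0001
grasp_force: 0.0
```

```bash
python3 go.py .5769 -.1905 .018 8.6
```

```text
t 11.45 pos [ 547.  -199.    18.9] toolY 8.51 tiltz [-0.001  0.    -1.   ] w 0.1 gf 0.0 F [ 1.  -0.8  0.3] q6 -0.7
shift [0.0099 0.0771 0.0022] turn about z -0.024
```

Call:
send_rows(
  dr=[
    [0,0,0],
    [0,0,0],
    [0,0,0],
    [0,0,0],
    [0,0,0],
    [0,0,0],
    [0,0,0],
    [0,0,0],
    [0,0,0],
  ],
  offset=[
    [0.01,0.02,0],
    [0,0.02,0],
    [0,0.006,0],
    [0,0.006,0],
    [0,0.006,0],
    [0,0.006,0],
    [0,0.006,0],
    [0,0.004,0],
    [0,0,0],
  ],
  hand=[0,0,0,0,0,0,0,0,0],
)

```text
time: 12.35
tool_pos: [0.5757, -0.1908, 0.0193]
eef_rot: [-3.141, -0.0, 1.719]
wrist_force: [-2.0, -0.9, 1.5]
width: -0.0001
grasp_force: 1.1
```

Call:
send_rows(
  dr=[
    [0,0,0],
    [0,0,0],
    [0,0,0],
  ],
  offset=[
    [0,0.004,0],
    [0,0.004,0],
    [0,0,0],
  ],
  hand=[0,0,0],
)

```text
time: 12.65
tool_pos: [0.5768, -0.1906, 0.0192]
eef_rot: [-3.136, -0.001, 1.72]
wrist_force: [-10.6, -2.6, 8.3]
width: -0.0
grasp_force: 6.1
```

Call:
send_rows(
  dr=[
    [0,0,0],
    [0,0,0],
  ],
  offset=[
    [0,0.003,0],
    [0,0,0],
  ],
  hand=[0,0],
)

```text
time: 12.85
tool_pos: [0.5768, -0.1906, 0.0193]
eef_rot: [-3.133, -0.002, 1.72]
wrist_force: [-17.0, -2.3, 12.1]
width: -0.0002
grasp_force: 8.7
```

It stops firm against the long fence. Now the end push.

Call:
send_rows(
  dr=[
    [0,0,0],
    [0,0,0],
    [0,0,0],
    [0,0,0],
    [0,0,0],
    [0,0,0],
    [0,0,0],
    [0,0,0],
    [0,0,0],
    [0,0,0],
    [0,0,0],
    [0,0,0],
  ],
  offset=[
    [0,-0.025,0],
    [0,-0.025,0],
    [-0.06,0,0],
    [-0.06,0,0],
    [-0.065,0,0],
    [0,0.06,0],
    [0,0.06,0],
    [0,0.02,0],
    [0.02,0,0],
    [0.015,0,0],
    [0.012,0,0],
    [0,0,0],
  ],
  hand=[0,0,0,0,0,0,0,0,0,0,0,0],
)

```text
time: 14.05
tool_pos: [0.623, -0.2383, 0.0191]
eef_rot: [-3.141, -0.001, 1.72]
wrist_force: [1.0, -0.0, 0.0]
width: -0.0003
grasp_force: 0.0
```

```bash
python3 go.py .6189 -.2307 .019 8.6
```

```text
t 14.05 pos [ 623.  -238.3   19.1] toolY 8.53 tiltz [-0.001  0.001 -1.   ] w -0.3 gf 0.0 F [ 1. -0.  0.] q6 -0.7
shift [ 0.0204 -0.0074  0.0003] turn about z -0.017
```

Call:
send_rows(
  dr=[
    [0,0,0],
    [0,0,0],
    [0,0,0],
    [0,0,0],
    [0,0,0],
  ],
  offset=[
    [0.005,-0.003,0],
    [0.005,-0.003,0],
    [0.005,0,0],
    [0.004,0,0],
    [0,0,0],
  ],
  hand=[0,0,0,0,0],
)

```text
time: 14.55
tool_pos: [0.6203, -0.2327, 0.0194]
eef_rot: [-3.141, 0.001, 1.719]
wrist_force: [-0.6, -3.2, 0.2]
width: 0.0001
grasp_force: 1.2
```

Call:
send_rows(
  dr=[
    [0,0,0],
    [0,0,0],
    [0,0,0],
  ],
  offset=[
    [0.004,0,0],
    [0.003,0,0],
    [0,0,0],
  ],
  hand=[0,0,0],
)

```text
time: 14.85
tool_pos: [0.6199, -0.2298, 0.0194]
eef_rot: [-3.141, 0.001, 1.719]
wrist_force: [-2.8, -4.4, 0.8]
width: -0.0002
grasp_force: 1.9
```

Call:
send_rows(
  dr=[
    [0,0,0],
    [0,0,0],
  ],
  offset=[
    [0.004,0,0],
    [0,0,0],
  ],
  hand=[0,0],
)

```text
time: 15.05
tool_pos: [0.6199, -0.2296, 0.0197]
eef_rot: [3.141, 0.003, 1.719]
wrist_force: [-2.0, -8.4, 0.1]
width: 0.0
grasp_force: 4.0
```

Call:
send_rows(
  dr=[
    [0,0,0],
    [0,0,0],
  ],
  offset=[
    [0.004,0,0],
    [0,0,0],
  ],
  hand=[0,0],
)

```text
time: 15.25
tool_pos: [0.62, -0.2295, 0.02]
eef_rot: [3.141, 0.006, 1.719]
wrist_force: [-1.5, -12.0, -1.6]
width: -0.0002
grasp_force: 6.0
```

Firm against the side fence as well. The stop positions imply the centre is at about (-23, -40). Back off, rise, and work out the grasp.

Call:
send_rows(
  dr=[
    [0,0,0],
    [0,0,0],
    [0,0,0],
    [0,0,0],
    [0,0,0],
    [0,0,0],
    [0,0,0],
    [0,0,0],
    [0,0,0],
    [0,0,0],
  ],
  offset=[
    [-0.03,0,0],
    [-0.03,0,0],
    [0,0,0],
    [0,0,-0.1],
    [0,0,-0.1],
    [0,0,-0.1],
    [0.09,0,0],
    [0.09,0,0],
    [0,0,0],
    [0,0,0],
  ],
  hand=[0,0,0,0,20,40,60,80,85,85],
)

```text
time: 16.25
tool_pos: [0.6124, -0.1776, 0.1391]
eef_rot: [-3.141, -0.001, 1.721]
wrist_force: [1.3, -0.6, 0.0]
width: 0.0842
grasp_force: 0.0
```

```bash
python3 go.py .6132 -.180 .021 8.6; python3 - <<'E'
from h import *
im,D=eyes.capture('scene'); s=dict(SEED['scene']); s['sink']=(198,178)
print({k:v for k,v in look('scene',im,D,s).items() if k in('sink','small')})
save('b4.png',cv2.resize(im[130:220,140:300],None,fx=4,fy=4,interpolation=cv2.INTER_CUBIC))
E
```

```text
t 16.25 pos [ 612.4 -177.6  139.1] toolY 8.59 tiltz [-0.     0.001 -1.   ] w 84.2 gf 0.0 F [ 1.3 -0.6  0. ] q6 -0.62
shift [-0.0063  0.0012  0.2952] turn about z -0.002
{'sink': (np.float64(45.7), (array([ 616.2, -170.7]), array([56. , 89.5]), 8.8), 431), 'small': (np.float64(23.1), (array([462.5,  -4.5]), array([41.4, 55.2]), -55.0), 209)}
```

View pics/b4.png

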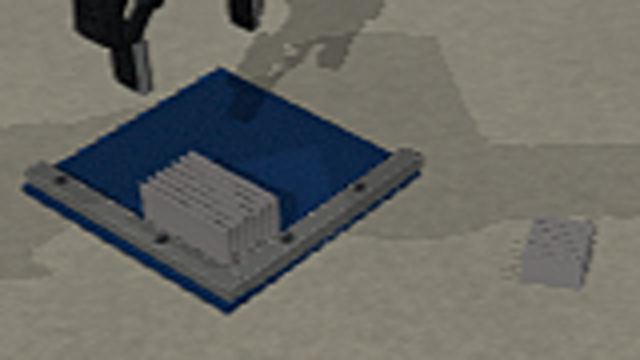

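The sink sits flush in the corner (its near bottom corner at (235,265) in the crop, touching both fences), and the small sink is untouched. Bias-corrected, the scene view gives about (612, -179), which matches. Grasp and lift.

Call:
send_rows(
  dr=[
    [0,0,0],
    [0,0,0],
    [0,0,0],
    [0,0,0],
    [0,0,0],
    [0,0,0],
    [0,0,0],
    [0,0,0],
    [0,0,0],
    [0,0,0],
    [0,0,0],
    [0,0,0],
    [0,0,0],
    [0,0,0],
    [0,0,0],
    [0,0,0],
  ],
  offset=[
    [-0.006,0.001,0.06],
    [0,0,0.06],
    [0,0,0.06],
    [0,0,0.05],
    [0,0,0.035],
    [0,0,0.02],
    [0,0,0.01],
    [0,0,0],
    [0,0,0],
    [0,0,0],
    [0,0,0],
    [0,0,0],
    [0,0,0],
    [0,0,0],
    [0,0,0],
    [0,0,0],
  ],
  hand=[85,85,85,85,85,85,85,85,75,65,55,48,40,40,40,40],
  force=40,
)

```text
time: 17.9
tool_pos: [0.6126, -0.1814, 0.0219]
eef_rot: [-3.14, 0.0, 1.72]
wrist_force: [-4.9, -1.1, 5.5]
width: 0.0453
grasp_force: 43.5
```

```bash
python3 go.py .6132 -.180 .12 8.6
```

```text
t 17.9 pos [ 612.6 -181.4   21.9] toolY 8.52 tiltz [-0.002 -0.    -1.   ] w 45.3 gf 43.5 F [-4.9 -1.1  5.5] q6 -0.62
shift [ 0.0031  0.0016 -0.2452] turn about z -0.02
```

Call:
send_rows(
  dr=[
    [0,0,0],
    [0,0,0],
    [0,0,0],
    [0,0,0],
    [0,0,0],
    [0,0,0],
    [0,0,0],
    [0,0,0.86],
    [0,0,0.86],
    [0,0,0.86],
    [0,0,0.86],
    [0,0,0.86],
    [0,0,0],
  ],
  offset=[
    [0,0,-0.01],
    [0,0,-0.02],
    [0,0,-0.04],
    [0,0,-0.06],
    [0,0,-0.06],
    [0,0,-0.06],
    [0,0,0],
    [0,0,0],
    [0,0,0],
    [0,0,0],
    [0,0,0],
    [0,0,0],
    [0,0,0],
  ],
  hand=[40,40,40,40,40,40,40,40,40,40,40,40,40],
)

```text
time: 19.2
tool_pos: [0.6126, -0.1806, 0.1203]
eef_rot: [-3.14, -0.001, 1.419]
wrist_force: [-0.4, -0.5, -2.8]
width: 0.0453
grasp_force: 42.5
```

```bash
python3 go.py .550 .193 .121 -8.7
```

```text
t 19.2 pos [ 612.6 -180.6  120.3] toolY -8.71 tiltz [-0.001  0.001 -1.   ] w 45.3 gf 42.5 F [-0.4 -0.5 -2.8] q6 -0.32
shift [ 8.995e-01 -2.962e-01 -6.000e-04] turn about z -0.002
```

Call:
send_rows(
  dr=[
    [0,0,0],
    [0,0,0],
    [0,0,0],
    [0,0,0],
    [0,0,0],
    [0,0,0],
    [0,0,0],
    [0,0,0],
    [0,0,0],
    [0,0,0],
    [0,0,0],
    [0,0,0],
    [0,0,0],
  ],
  offset=[
    [0.04,-0.013,0],
    [0.08,-0.026,0],
    [0.1,-0.033,0],
    [0.1,-0.033,0],
    [0.1,-0.033,0],
    [0.1,-0.033,0],
    [0.1,-0.033,0],
    [0.1,-0.033,0],
    [0.1,-0.033,0],
    [0.06,-0.02,0],
    [0.02,-0.006,0],
    [0,0,0],
    [0,0,0],
  ],
  hand=[40,40,40,40,40,40,40,40,40,40,40,40,40],
)

```text
time: 20.5
tool_pos: [0.5505, 0.192, 0.1212]
eef_rot: [-3.142, 0.001, 1.419]
wrist_force: [1.2, 0.1, -2.0]
width: 0.0451
grasp_force: 42.5
```

```bash
python3 go.py .550 .193 .028 -8.7; python3 - <<'E'
from h import *
im,D=eyes.capture('scene')
save('b5.png',cv2.resize(im[170:310,240:400],None,fx=4,fy=4,interpolation=cv2.INTER_CUBIC))
E
```

```text
t 20.5 pos [550.5 192.  121.2] toolY -8.68 tiltz [-0.    -0.001 -1.   ] w 45.1 gf 42.5 F [ 1.2  0.1 -2. ] q6 0.28
shift [ 0.0023 -0.0016  0.2329] turn about z 0.004
```

View pics/b5.png

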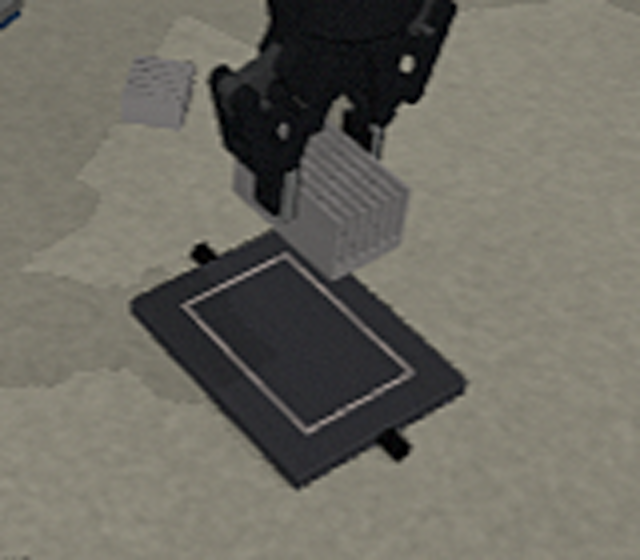

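The sink is held level above the stage with its long side parallel to the outline, whose corners are at (185,305), (290,255), (412,372) and (308,432). Now lower it.

Call:
send_rows(
  dr=[
    [0,0,0],
    [0,0,0],
    [0,0,0],
    [0,0,0],
    [0,0,0],
    [0,0,0],
    [0,0,0],
    [0,0,0],
    [0,0,0],
    [0,0,0],
  ],
  offset=[
    [0,0,0.03],
    [0,0,0.04],
    [0,0,0.04],
    [0,0,0.04],
    [0,0,0.03],
    [0,0,0.02],
    [0,0,0.015],
    [0,0,0.01],
    [0,0,0.005],
    [0,0,0],
  ],
  hand=[40,40,40,40,40,40,40,40,40,40],
)

```text
time: 21.55
tool_pos: [0.5508, 0.1927, 0.0295]
eef_rot: [3.141, -0.0, 1.419]
wrist_force: [0.1, 0.4, -2.2]
width: 0.0453
grasp_force: 42.5
```

Call:
send_rows(
  dr=[
    [0,0,0],
    [0,0,0],
    [0,0,0],
    [0,0,0],
  ],
  offset=[
    [0,0,0.0025],
    [0,0,0.0025],
    [0,0,0],
    [0,0,0],
  ],
  hand=[40,40,40,40],
)

```text
time: 21.95
tool_pos: [0.5507, 0.1927, 0.0274]
eef_rot: [3.141, -0.0, 1.419]
wrist_force: [0.0, 1.0, -3.4]
width: 0.0456
grasp_force: 42.5
```

Call:
send_rows(
  dr=[
    [0,0,0],
    [0,0,0],
    [0,0,0],
  ],
  offset=[
    [0,0,0.0025],
    [0,0,0.0025],
    [0,0,0],
  ],
  hand=[40,40,40],
)

```text
time: 22.25
tool_pos: [0.5508, 0.1927, 0.0259]
eef_rot: [3.142, 0.0, 1.419]
wrist_force: [-2.5, -0.6, 3.5]
width: 0.045
grasp_force: 43.1
```

Contact: the vertical force turned from -3 to +3.5 N. Release and retreat.

Call:
send_rows(
  dr=[
    [0,0,0],
    [0,0,0],
    [0,0,0],
    [0,0,0],
    [0,0,0],
    [0,0,0],
    [0,0,0],
    [0,0,0],
    [0,0,0],
    [0,0,0],
    [0,0,0],
    [0,0,0],
    [0,0,0],
    [0,0,0],
    [0,0,0],
    [0,0,0],
    [0,0,0],
    [0,0,0],
    [0,0,0],
  ],
  offset=[
    [0,0,0],
    [0,0,0],
    [0,0,0],
    [0,0,0],
    [0,0,0],
    [0,0,0],
    [0,0,-0.03],
    [0,0,-0.08],
    [0,0,-0.1],
    [0,0,-0.1],
    [0,0,0],
    [-0.08,0,0],
    [-0.1,0,0],
    [-0.1,0,0],
    [-0.1,0,0],
    [-0.1,0,0],
    [-0.1,0,0],
    [0,0,0],
    [0,0,0],
  ],
  hand=[48,56,64,72,80,85,85,85,85,85,85,85,85,85,85,85,85,85,85],
)

```text
time: 24.15
tool_pos: [0.5155, -0.0371, 0.1496]
eef_rot: [3.141, -0.0, 1.417]
wrist_force: [0.8, 0.3, -0.0]
width: 0.0848
grasp_force: 0.0
```

```bash
python3 - <<'E'
from h import *
C={n:eyes.capture(n) for n in('scene','top')}
im,D=C['top']; s=dict(SEED['top']); s['sink']=(192,208)
P=depthpts('top',D); z=P[...,2]; yy,xx=np.mgrid[:384,:512]
m=big((z>.042)&(z<.07)&(np.hypot(xx-192,yy-208)<45)|((z>.035)&(z<.07)&(np.hypot(xx-192,yy-208)<45)))
print(np.nanmax(z[m]),rect(onplane('top',np.argwhere(m)[:,::-1],.052)))
A=C['scene'][0][205:305,250:375]; B=C['top'][0][165:265,130:255]
save('b6.png',cv2.resize(np.hstack([A,B]),None,fx=3.2,fy=3.2,interpolation=cv2.INTER_CUBIC))
E
python3 go.py .55 .193 .1 -8.7
```

```text
0.05611795785162721 (array([551.3, 192.8]), array([48.7, 82.9]), -8.7)
t 24.25 pos [515.6 -35.8 149.4] toolY -8.66 tiltz [ 0.  0. -1.] w 85.3 gf 0.0 F [-0.1 -0.8 -0.1] q6 -0.15
shift [ 0.5783 -0.001   0.1237] turn about z 0.011
```

View pics/b6.png

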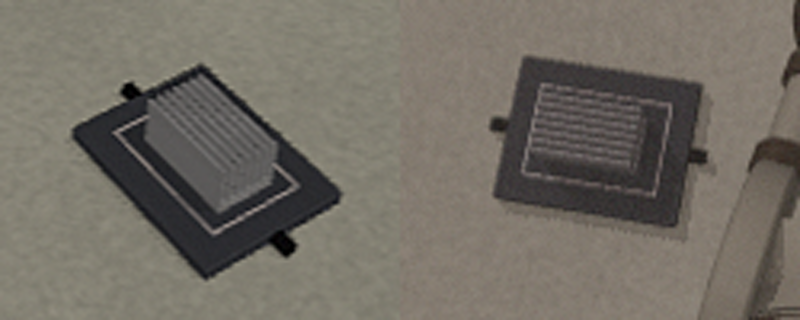

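The sink stands inside the outline and aligned with it (top crop: sink centred at (588,130), outline about (598,138), the difference being parallax). It measures (551, 193) at -8.7°, against (550, 193) at -8.7° for the stage. Handing in.

```bash
python3 -c "
from cell import arm
print(arm.sign_off())"
```

```text
the job is handed in; nothing more can be done
None
```

The long heat sink was pushed home against both fences, released, picked up and set down about 1 mm from the stage's middle and aligned with it; the small sink was left alone, and the job was handed in at about 24 s (the hand-in gave no verdict).

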